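# Set the filling head and hold a jar up to the spout with the cam lever

### The arm

A 6-joint arm with a two-finger parallel gripper is mounted at the origin on the work surface. World frame = base frame: x ahead of the robot, y to its left, z up, the work surface at z = 0. Lengths are in m, angles in rad, forces in N, time in s.
With the tool pointing down it reaches from about 0.4 to 0.825 m from the base axis. Payload 7 kg.
Tool frame: the origin (TCP) lies at the very end of the fingers, on their centre line; the grasp point (between the pads) lies 19 mm behind it; z points along the fingers, x is the direction in which the jaws open and shut, and the axes are right-handed (so a half turn about z gives the same grasp; the last joint's range is limited). The gripper opens to 88 mm and grips with 3 to 60 N. Pads are 19 mm wide; open, the fingers measure 130 mm over their backs; the gripper's body (78 mm by 193 mm) begins 47 mm behind the grasp point.
Start: joints at [-0.858, 0.359, 0.012, 0, -1.224, -0.288], TCP at [0.278, -0.615, 0.227] pointing down, gripper open.
Joint ranges: [-3.07, 3.07], [-1.43, 2.12], [-1.02, 1.25], [-3.03, 1.67], [-3.05, -0], [-3.03, 3.03]. Speed limits (rad/s): [2.39, 2.39, 3.01, 3.14, 3.14, 3.14].

### API

Orientations are given as [roll, pitch, yaw] about the fixed x, y, z axes, in that order (R = Rz(yaw) Ry(pitch) Rx(roll)).
In Python, from station import telemetry, grab_frame, arm, regions_of, pinpoint gives the robot as it stands. The module is installed in compiled form; this text tells all that it offers.
- The arm moves only by the shell command python3 -m inch 'ROWS' [FORCE]. ROWS is text: rows parted by semicolons, each of 7 numbers parted by spaces: the opening, from 0 (shut) to 1 (fully open), then the shift along the world's x, y, z in cm, then the turn, a rotation vector about the world's x, y, z in degrees. A call has 1 to 12 rows; each row is the pose to reach, as a shift and turn from the pose measured when the call began; what a row does not reach only later rows make up. A row lasts 1/8 s, in which the tool goes at most 62.5 mm and 10.7 degrees, less where a joint would pass 70% of its speed; a pose out of reach is approached as far as the arm can. A call with a gripper value outside its range is refused whole. The fingers move at their own pace and stop on an object; FORCE is the grip in N (left out, the last holds). Time passes only in rows, so rows that repeat a pose let the fingers close. It gives the time, the measured TCP pose, the force and the opening at its end, in the units of the state.
- telemetry.get_state(): the state, without advancing time (a new reading comes with each control period).
- grab_frame(name): name is "scene" or "top" or "wrist"; returns a dict with "pixels" (480x640x3 uint8, red, green, blue), "fx", "fy", "cx", "cy" (pixels), "R" (3x3) and "t" (3): a world point X has camera coordinates R X + t. Camera axes: x right, y down, z forward; pixel columns grow to the right and rows downward; lengths in m; the calibration is good to about 2 mm. A picture is of the moment at which its call begins. There is no depth.
- arm.job_done(): hands the job in, once; it reports no verdict.
Trained networks look in the newest picture that a camera, given by its name, has taken for a name from the list of things; names that differ only in an ending like _2 or _b are one class to them, and where a whole thing is asked for, a point or a joint stands for the part that bears it (a point fixed in the world has none). Each returns a list of dicts, best first, with "p" (0 to 1); they miss things now and then, are a little off and sometimes report something else, mostly with a low value. They report only what shows in the picture. A call takes as long as a camera call. They do not tell look-alikes from the thing itself.
- regions_of(camera, name): "pixels" (480x640 bool, what is visible of it) and "bbox" ([left, top, right, bottom] in pixels, round what is visible of it).
- pinpoint(camera, name): "location" ([column, row] in pixels: a listed point, or the origin of a listed thing).
The state is a dict: "t": time; "q": joint angles; "qd": joint speeds; "joint_efforts": joint torques, N m; "eef_pos": TCP position; "ee_rot": TCP orientation; "force": force on the tool from outside, world axes, zero at the start; "moment": the same for the moment, N m; "width": finger opening in m.
Only numpy, scipy, OpenCV 4.12 (cv2) and the standard library are available. Lean on these libraries where they do the work, as an engineer would, in place of code of your own. Each camera call takes 0.05 s, during which the arm holds its last target. There are 200 camera calls.

### The job

Turn the black knurled knob of the bench filling station until the dial pointer points at the raised wedge mark, which sets the filling head to the height for this jar. Then swing the cam lever on the side of the station smoothly up to its highest lift point, where it stands upright and the open jar on the lift plate is pressed against the rubber seal of the spout, without driving it well past the top or letting it fly back. The lever is spring-return: finish while holding it there with the gripper, the jar still upright in its nest, and leave the other jars, lids and tools where they are.

Things in the scene. Friction and masses are not known exactly. Their poses are not given: they have to be found in the camera images.
- machine: bench filling station on a grey steel deck 280 x 480 x 20 mm, fixed. Origin on the bench under the lift plate's centre (deck x -140..140, y -230..250); -x side faces the robot at yaw 0. In its frame (mm): head column at x 100, y 0; filling head over it (x -45..245, y -35..50, z 225..315); grey adjuster housing x -85..100, y 115..245, top z 60, with knob and dial; lever on the -y side.
- knob (a joint): angle of the knob, rad. Grows anticlockwise seen from above, which raises the head 3.5 mm per rad and turns the pointer 0.25 rad per rad. 0 with the pointer on the mark; starts between 1.2 and 3.6, i.e. it has to be turned clockwise seen from above; stops at -1.6 and 4.8. Friction 0.08 N m; it stays where it is left.
- knob_grip (a point): point on the knob's vertical axis at gripping height, 88 mm above the bench. Round black ribbed knob, 42 mm dia (44 over the ribs), 34 mm tall (z 68 to 102 mm), standing 8 mm clear of the housing top. In the machine's frame at x -48, y 180 mm.
- pointer (a joint): angle of the black dial pointer about its vertical pivot, rad; geared to the knob at 1:4, same sense. 0 points straight at the wedge mark (machine +x); positive is anticlockwise seen from above (towards machine +y). It lies under a clear window: it cannot be pushed by hand.
- pointer_tip (a point): free end of the dial pointer, 49 mm from its pivot (pivot in the machine's frame at x 30, y 180 mm), height 68 mm.
- index_mark (a point): inner corner of the raised dark steel wedge mark on the dial's rim (a 8.5 mm square post set cornerwise, 10 mm above the housing top), 50.5 mm from the pointer's pivot. The other graduations are thin flat black lines.
- lever (a joint): angle of the cam lever about its level shaft (machine y axis), rad. 0 at rest: 10 degrees above level, pointing to machine -x (the robot); grows as the handle rises and goes over towards +x. Lift is highest at 1.396 (lever upright) and falls off after it; stop at 2.0. A return spring turns it back to 0 when let go; it takes 3 to 6 N at the handle.
- lever_shaft (a point): point on the axis of the cam shaft, in the plane through the middle of the lever's handle (machine x 0, y -210 mm), 60 mm above the bench; the shaft runs along the machine's y axis.
- lever_grip (a point): middle of the lever's handle: black cylinder 24 mm dia, 66 mm long, parallel to the shaft (machine y), sticking out (machine y -177 to -243 mm) from the end of the steel lever arm (at machine y -165), 115 mm from the shaft axis. It turns freely on its pin. At rest its axis is 80 mm above the bench and 113 mm in front (machine -x) of the shaft; upright 175 mm high, above the shaft.
- lift_plate: round steel lift plate, 104 mm dia, 8 mm thick, with a low rim 6 mm high that locates the jar. Origin at the centre of its underside: 93.5 mm above the bench at rest, 110 mm with the cam at its highest.
- jar: open black plastic jar, 69 mm dia, 95 mm tall, standing in the nest of the lift plate. Origin at the centre of its underside.
- seal_collar: black rubber ring disc, 74 mm dia, 8 mm thick, sprung, around the spout under the filling head, above the jar. Origin at the centre of its underside: 209 mm above the bench with the pointer on the mark. Raised by the cam the jar's rim then comes 4 mm above that and pushes the collar up with about 4 to 5 N.
- jar_spare: bystander: closed black jar, 69 mm dia, 100 mm tall, on the bench in front of the station.
- jar_full: bystander: closed black jar, 69 mm dia, 100 mm tall, on the bench left of the station.
- lid_deck: bystander: black screw lid, 68 mm dia, 18 mm thick, lying on the station's deck.
- lid_table: bystander: black screw lid, 68 mm dia, 18 mm thick, lying on the bench in front of the station.
- scoop: bystander: steel scoop, 170 mm long, lying right of the station.
- brush: bystander: hand brush with white handle, lying left of the station.
There are look-alikes about, which are no part of the job. What is shaped like the jar but yellow is not meant.

How it is judged:
On the way:
1. with the lever still down, the pointer is set on the mark (value of joint pointer between -0.08 and 0.08 rad and value of joint lever below 0.15 rad), for 0.3 s.
At the end, for the whole second after the job is handed in: Pointer within 0.08 rad of the mark; lever joint 1.27 to 1.52 (highest lift 1.396), still, held by the fingers with over 1 N; jar upright (0.08 rad) and within 8 mm of centre in its nest, carried by the lift plate and pressed on the seal collar with over 1 N (value of joint pointer between -0.08 and 0.08 rad and value of joint lever between 1.27 and 1.52 rad and velocity of joint lever between -0.1 and 0.1 rad/s and contact force between the fingers and lever above 1 N and contact force between jar and seal_collar above 1 N and contact force between jar and lift_plate above 1 N and horizontal distance between jar and lift_plate below 0.008 m and angle between jar's own z axis and vertical below 0.08 rad); the arm keeps its last pose, push and grip.
It fails at once if the lever is flung or let fly back (faster than 3 rad/s) (velocity of joint lever above 3 rad/s or velocity of joint lever below -3 rad/s).
It fails at once if the lever is driven well past its highest point (0.35 rad) (value of joint lever above 1.75 rad).
It fails at once if the jar is tipped or knocked out of its nest (angle between jar's own z axis and vertical above 0.25 rad or horizontal distance between jar and lift_plate above 0.02 m).
It fails at once if another jar, a lid or a tool is moved more than 30 mm (distance of any of jar_spare, jar_full, lid_deck, lid_table, scoop, brush from where it was at the start of the episode above 0.03 m).
It also fails if it takes over 72 s, if anything falls off the work surface, if the arm or the gripper's body presses on something with over 40 N, if the wrist force passes 120 N, or if a joint passes its speed limit or range.

## Working session

There is one attempt and no reset: what is moved stays moved. The work goes in short steps, Python scripts to look and compute and a shell command to move; the robot and the scene stay as the last step left them, time stands still between calls to the robot, and variables do not carry over. Pictures are saved under pics/ and viewed, about 8 in all and at most 12, crops included, and the job is handed in when it is done.

```bash
mkdir -p pics; cat > h.py <<'E'
import numpy as np,cv2
from station import telemetry,grab_frame,arm,regions_of,pinpoint
def snap(n,f=None):
    g=grab_frame(n)
    if f: cv2.imwrite('pics/'+f,cv2.cvtColor(g['pixels'],cv2.COLOR_RGB2BGR))
    return g
def at_z(g,uv,z):
    R=np.array(g['R']);t=np.array(g['t']);c=-R.T@t
    d=R.T@np.array([(uv[0]-g['cx'])/g['fx'],(uv[1]-g['cy'])/g['fy'],1])
    return c+d*(z-c[2])/d[2]
def proj(g,X):
    p=np.array(g['R'])@np.array(X)+np.array(g['t']);return np.array([g['fx']*p[0]/p[2]+g['cx'],g['fy']*p[1]/p[2]+g['cy']])
E
python3 - <<'E'
from h import *
Z=dict(knob_grip=.088,pointer_tip=.068,index_mark=.070,lever_shaft=.06,lever_grip=.08,lift_plate=.0935,jar=.1015,jar_spare=0,jar_full=0,lid_deck=.02,lid_table=0,scoop=0,brush=0,machine=0)
for n in('top','scene'):
    g=snap(n,n+'1.png');print(n,np.round(-np.array(g['R']).T@g['t'],3))
    for k,z in Z.items():
        for r in pinpoint(n,k)[:2]: print(k,np.round(r['p'],2),np.round(r['location']),np.round(at_z(g,r['location'],z),3))
print(telemetry.get_state())
E
```

```text
top [0.406 0.017 0.998]
knob_grip 0.93 [240. 228.] [0.543 0.177 0.088]
pointer_tip 0.63 [243. 173.] [0.669 0.182 0.068]
pointer_tip 0.31 [298. 259.] [0.484 0.056 0.068]
index_mark 0.64 [249. 167.] [0.681 0.168 0.07 ]
index_mark 0.39 [325. 312.] [ 0.376 -0.005  0.07 ]
lever_shaft 0.87 [421. 228.] [ 0.56  -0.208  0.06 ]
lever_shaft 0.49 [240. 171.] [0.674 0.189 0.06 ]
lever_grip 0.92 [422. 281.] [ 0.446 -0.205  0.08 ]
lift_plate 0.88 [325. 215.] [0.575 0.002 0.094]
jar 0.97 [414. 331.] [ 0.344 -0.184  0.102]
jar 0.55 [328. 213.] [ 0.578 -0.004  0.102]
jar_spare 0.62 [326. 315.] [ 0.367 -0.009  0.   ]
jar_spare 0.3 [243. 226.] [0.562 0.188 0.   ]
jar_full 0.88 [199. 158.] [0.719 0.297 0.   ]
jar_full 0.56 [327. 214.] [ 0.597 -0.005  0.   ]
lid_deck 0.62 [297. 263.] [0.479 0.059 0.02 ]
lid_deck 0.3 [242. 225.] [0.562 0.187 0.02 ]
lid_table 0.89 [273. 306.] [ 0.383  0.11  -0.   ]
scoop 0.82 [462. 232.] [ 0.564 -0.317  0.   ]
scoop 0.52 [180. 269.] [0.46  0.325 0.   ]
brush 0.82 [181. 268.] [0.462 0.322 0.   ]
machine 0.98 [330. 221.] [ 0.581 -0.013  0.   ]
scene [ 1.22  -0.391  1.043]
kno
[... 841 characters left out ...]
224 0.   ]
machine 0.7 [313. 300.] [ 0.575 -0.008  0.   ]
{'t': 1.5, 'q': array([-8.57925191e-01,  3.58614006e-01,  1.18973750e-02,  2.07081333e-05,
       -1.22407888e+00, -2.88108366e-01]), 'qd': array([ 0.00074005,  0.0018523 , -0.00011939,  0.00060294, -0.0001414 ,
       -0.00136839]), 'joint_efforts': array([ 1.49521780e-03, -5.82371879e+01,  2.93304670e+01,  7.00249806e+00,
        1.24918786e-02,  1.22083229e-06]), 'eef_pos': array([ 0.27814963, -0.61501348,  0.22655477]), 'ee_rot': array([-3.14157421e+00,  6.31993821e-06,  1.99556613e+00]), 'force': array([ 0.47645933, -0.04383664, -0.20024279]), 'moment': array([-0.01840374, -0.04025102,  0.03518136]), 'width': 0.08756334126403631}
```

```bash
python3 - <<'E'
import cv2,numpy as np
a=cv2.imread('pics/top1.png');b=cv2.imread('pics/scene1.png')
c=cv2.resize(a[140:270,190:350],(800,650))[:600]
cv2.imwrite('pics/topcrop.png',c)
E
```

```text
(no output)
```

View pics/top1.png

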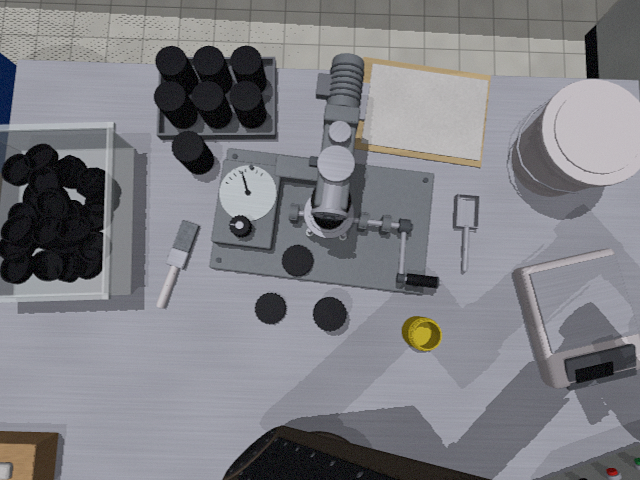

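View pics/topcrop.png

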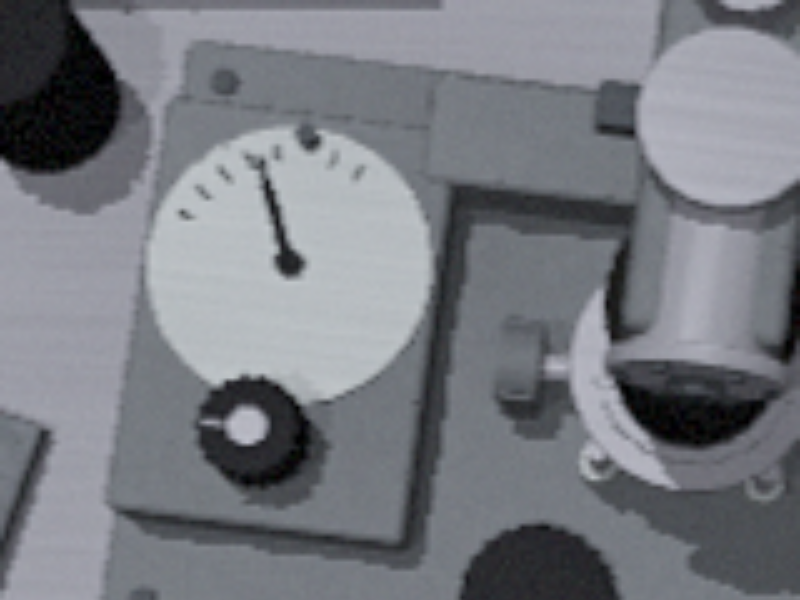

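Top view: station at the centre, knob at (240,228), dial pivot at about (248,192), and pointer about 22° anticlockwise of the wedge mark (251,168). The lever handle is at (422,281). There are two jar candidates. The one at (328,213) is black and stands on the lift plate, so it is the one meant. The yellow open jar at (424,333) is a look-alike to avoid.

```bash
cat > fit.py <<'E'
from h import *
from scipy.optimize import least_squares
M=dict(knob_grip=(-48,180,88),index_mark=(80.5,180,70),lever_shaft=(0,-210,60),lever_grip=(-113,-210,80),lift_plate=(0,0,93.5))
def mw(P,p):
    x,y,a=P;p=np.array(p)/1000;c,s=np.cos(a),np.sin(a)
    return np.array([x+c*p[0]-s*p[1],y+s*p[0]+c*p[1],p[2]])
if __name__=='__main__':
    obs=[]
    for n in('top','scene'):
        g=snap(n)
        for k in M:
            r=pinpoint(n,k)
            if r: obs.append((g,k,r[0]['location'],n))
    f=lambda P:np.concatenate([proj(g,mw(P,M[k]))-uv for g,k,uv,_ in obs])
    s=least_squares(f,[.57,0,-.1],loss='soft_l1')
    print(s.x,np.degrees(s.x[2]))
    for (g,k,uv,n),e in zip(obs,f(s.x).reshape(-1,2)):print(n,k,np.round(e,1))
    P=s.x;np.save('P.npy',P)
    for k in M:print(k,np.round(mw(P,M[k]),4))
    g=snap('top');pv=mw(P,(30,180,68));u=(190+262/5,140+160/5)
    print('tip by eye: ',at_z(g,u,.068),'pivot',pv, proj(g,pv))
    d=at_z(g,u,.068)-pv;print('pointer',np.arctan2(d[1],d[0])-P[2],np.hypot(*d[:2]))
    u2=(190+289/5,140+262/5);d=at_z(g,u,.068)-at_z(g,u2,.068);print('pointer from eye pivot',np.arctan2(d[1],d[0])-P[2],np.hypot(*d[:2]))
E
python3 fit.py
```

```text
[ 0.57995693 -0.00557377 -0.1064811 ] -6.100917864638341
top knob_grip [-1.2  1.3]
top index_mark [-0.1 -1. ]
top lever_shaft [ 3.1 -1.6]
top lever_grip [-2.2  0.6]
top lift_plate [ 2.5 -3.5]
scene index_mark [-1.3 -1.3]
scene lever_shaft [ 1.2 -0.8]
scene lever_grip [-1.9 -1.1]
scene lift_plate [0.2 1.9]
knob_grip [0.5514 0.1785 0.088 ]
index_mark [0.6791 0.1649 0.07  ]
lever_shaft [ 0.5576 -0.2144  0.06  ]
lever_grip [ 0.4453 -0.2024  0.08  ]
lift_plate [ 0.58   -0.0056  0.0935]
tip by eye:  [0.67029135 0.18273326 0.068     ] pivot [0.62891741 0.17021835 0.068     ] [247.21283209 190.79342492]
pointer 0.40021429458362556 0.04322528965387711
pointer from eye pivot 0.4080000389199668 0.04699849405646376
```

```bash
python3 -m inch '0.8 0 0 6 0 0 10; 0.8 1 3 12 0 0 20; 0.8 3 9 14 0 0 30; 0.8 5 15 14 0 0 40; 0.8 7 21 14 0 0 50; 0.8 9 27 14 0 0 60; 0.8 11 33 14 0 0 70; 0.8 13 39 14 0 0 80; 0.8 15 45 14 0 0 90; 0.8 17 51 14 0 0 90; 0.8 19 57 14 0 0 90; 0.8 21 63 14 0 0 90' 20 && python3 -c "
from h import *;print(telemetry.get_state()['q'])"
```

```text
t: 3.65
eef_pos: [0.4839, 0.0038, 0.3672]
ee_rot: [-3.141, 0.001, -2.716]
force: [0.9, -1.0, 0.5]
width: 0.07
[ 4.15589894e-01 -2.75934881e-02 -1.46504424e-01  1.29305461e-04
 -1.45050024e+00  9.64019246e-03]
```

```bash
python3 -m inch '0.8 2 6 0 0 0 0; 0.8 4 12 -3 0 0 0; 0.8 6.5 17 -7 0 0 0; 0.8 6.75 17.5 -12 0 0 0; 0.8 6.75 17.5 -12 0 0 0; 0.8 6.75 17.5 -12 0 0 0' && python3 - <<'E'
from h import *
g=snap('wrist','w1.png');print(telemetry.get_state()['eef_pos'])
for k,z in dict(knob_grip=.088,pointer_tip=.068,index_mark=.07).items():
    for r in pinpoint('wrist',k)[:2]:print(k,r['p'],r['location'],at_z(g,r['location'],z))
E
```

```text
t: 4.4
eef_pos: [0.5521, 0.1787, 0.2488]
ee_rot: [-3.141, 0.003, -2.716]
force: [0.0, -0.6, 0.8]
width: 0.0702
[0.55238315 0.17869317 0.24964438]
knob_grip 0.81 [330.0, 222.4] [0.54816965 0.17791894 0.088     ]
pointer_tip 0.87 [183.2, 162.3] [0.67020657 0.18571781 0.068     ]
index_mark 0.89 [187.4, 136.9] [0.67312967 0.16584111 0.07      ]
index_mark 0.6 [184.1, 159.8] [0.66969229 0.18318637 0.07      ]
```

View pics/w1.png

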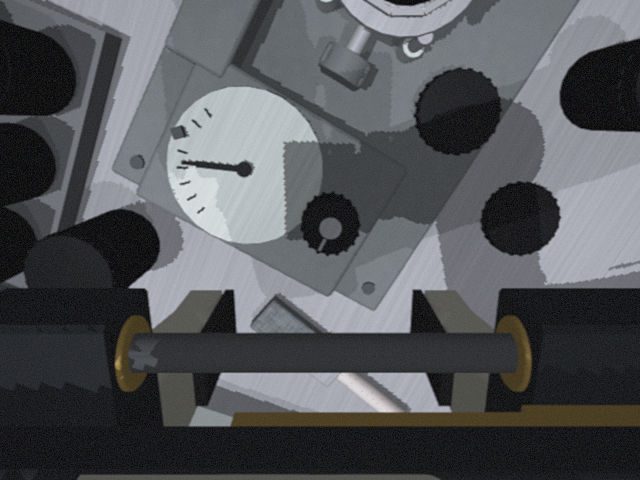

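The wrist view shows the knob at (330,223), dial pivot (244,169), pointer tip (183,162) and dark wedge post (180,131) with inner corner about (187,137).

```bash
python3 - <<'E'
from h import *
g=snap('wrist')
pv=at_z(g,(244.5,169.3),.068);kn=at_z(g,(330,222.4),.088)
t=at_z(g,(183,162.3),.068);m=at_z(g,(187,137),.07)
a=lambda d:np.arctan2(d[1],d[0])
print('pivot',pv,'knob',kn,'yaw',a(pv-kn),np.hypot(*(pv-kn)[:2]),'mark',a(m-pv),np.hypot(*(m-pv)[:2]),'tip',a(t-pv),np.hypot(*(t-pv)[:2]))
kt=at_z(g,(330.5,228.5),.102);print('knobtop',kt)
E
```

```text
pivot [0.62508024 0.17138853 0.068     ] knob [0.54834759 0.17835718 0.088     ] yaw -0.09056886849690089 0.07704843538847253 mark -0.10224306284715187 0.049092620638266415 tip 0.3124738412644396 0.04815714749505539
knobtop [0.54760935 0.17945247 0.102     ]
```

```bash
python3 -m inch '0.8 -0.35 0 -5 0 0 0; 0.8 -0.35 0 -10 0 0 0; 0.8 -0.35 0 -14 0 0 0; 0.8 -0.35 0 -16.5 0 0 0; 0.8 -0.35 0 -17.4 0 0 0; 0.8 -0.35 0 -17.4 0 0 0; 0.4 -0.35 0 -17.4 0 0 0; 0.4 -0.35 0 -17.4 0 0 0; 0.4 -0.35 0 -17.4 0 0 0; 0.4 -0.35 0 -17.4 0 0 0; 0.4 -0.35 0 -17.4 0 0 0; 0.4 -0.35 0 -17.4 0 0 0' 25
```

```text
t: 6.15
eef_pos: [0.5473, 0.178, 0.0755]
ee_rot: [3.141, 0.003, -2.717]
force: [-4.9, -1.0, 5.5]
width: 0.0417
```

```bash
python3 -m inch '0.4 0 0 0 0 0 -8; 0.4 0 0 0 0 0 -16; 0.4 0 0 0 0 0 -24; 0.4 0 0 0 0 0 -32; 0.4 0 0 0 0 0 -40; 0.4 0 0 0 0 0 -48; 0.4 0 0 0 0 0 -56; 0.4 0 0 0 0 0 -64; 0.4 0 0 0 0 0 -72; 0.4 0 0 0 0 0 -80; 0.4 0 0 0 0 0 -87; 0.4 0 0 0 0 0 -87' && python3 - <<'E'
from h import *
g=snap('wrist','w2.png');
for k,z in dict(pointer_tip=.068,index_mark=.07).items():
    for r in pinpoint('wrist',k)[:2]:print(k,r['p'],r['location'],at_z(g,r['location'],z))
print('proj pivot',proj(g,(.6251,.1714,.068)),telemetry.get_state()['moment'])
t=snap('top');print(proj(t,(.6251,.1714,.068)))
p=t['pixels'][140:260,170:330];w=g['pixels']
cv2.imwrite('pics/t2.png',cv2.cvtColor(np.vstack([cv2.resize(p,(400,300)),cv2.resize(w,(400,300))]),cv2.COLOR_RGB2BGR))
E
```

```text
t: 7.65
eef_pos: [0.547, 0.178, 0.0755]
ee_rot: [-3.142, 0.002, 2.048]
force: [-2.5, 0.6, 0.1]
width: 0.0413
proj pivot [231.84849627 434.66335803] [ 0.53919237  1.17784446 -0.06219889]
[246.57677709 192.50388082]
```

View pics/w2.png

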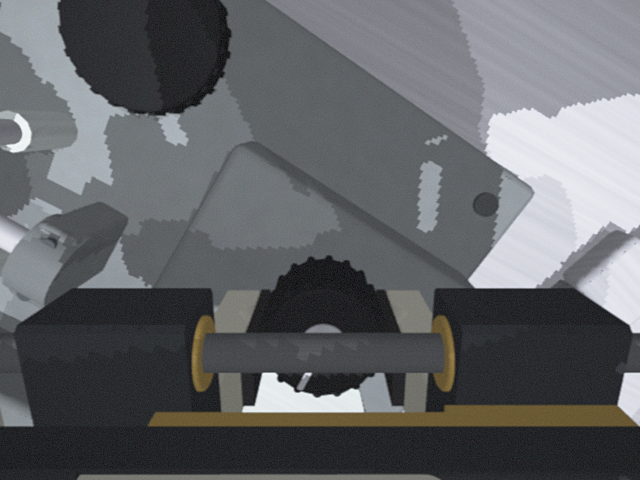

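The white index line on the knob (305,382) has kept its angle to the fingers, so there is no slip. I'll turn the last 7°, release and rise for a look.

```bash
python3 -m inch '0.4 0 0 0 0 0 -4; 0.4 0 0 0 0 0 -7; 0.4 0 0 0 0 0 -7; 0.8 0 0 0 0 0 -7; 0.8 0 0 0 0 0 -7; 0.8 0 0 0 0 0 -7; 0.8 0 0 5 0 0 3; 0.8 0 0 10 0 0 13; 0.8 0 0 15 0 0 23; 0.8 0 0 18 0 0 33; 0.8 0 0 18 0 0 43;0.8 0 0 18 0 0 53' && python3 -m inch '0.8 0 0 0 0 0 10; 0.8 0 0 0 0 0 20; 0.8 0 0 0 0 0 30; 0.8 0 0 0 0 0 30' && python3 - <<'E'
from h import *
g=snap('wrist','w3.png')
print('proj pivot',proj(g,(.6251,.1714,.068)))
for k,z in dict(knob_grip=.088,pointer_tip=.068,index_mark=.07).items():
    for r in pinpoint('wrist',k)[:2]:print(k,r['p'],r['location'],at_z(g,r['location'],z))
E
```

```text
t: 9.35
eef_pos: [0.5471, 0.1781, 0.2561]
ee_rot: [3.141, 0.003, 2.981]
force: [0.6, 0.4, -0.7]
width: 0.07
t: 9.85
eef_pos: [0.5471, 0.178, 0.2561]
ee_rot: [3.141, 0.003, -2.78]
force: [-0.1, 0.2, -0.2]
width: 0.07
proj pivot [236.78535748 171.82053485]
knob_grip 0.65 [508.9, 203.1] [0.41927319 0.11649068 0.088     ]
knob_grip 0.55 [326.0, 219.9] [0.5459589  0.17867826 0.088     ]
index_mark 0.67 [177.4, 143.0] [0.67505131 0.16612935 0.07      ]
index_mark 0.24 [181.3, 140.8] [0.67264657 0.16342635 0.07      ]
```

View pics/w3.png

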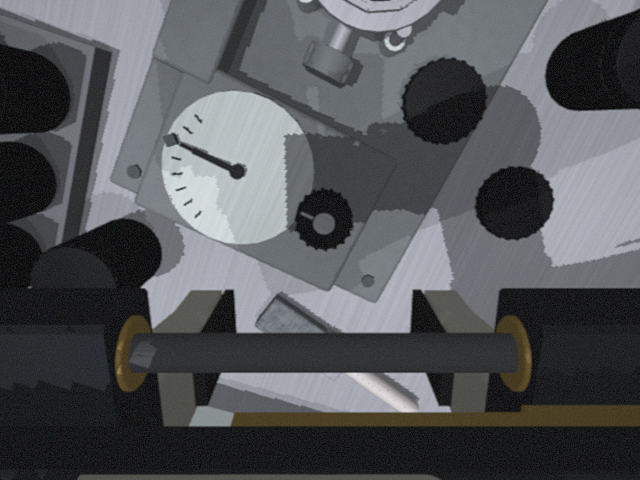

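```bash
python3 - <<'E'
import cv2
a=cv2.imread('pics/w3.png')[120:190,155:255];cv2.imwrite('pics/w3c.png',cv2.resize(a,(800,560),interpolation=cv2.INTER_CUBIC))
E
```

```text
(no output)
```

View pics/w3c.png

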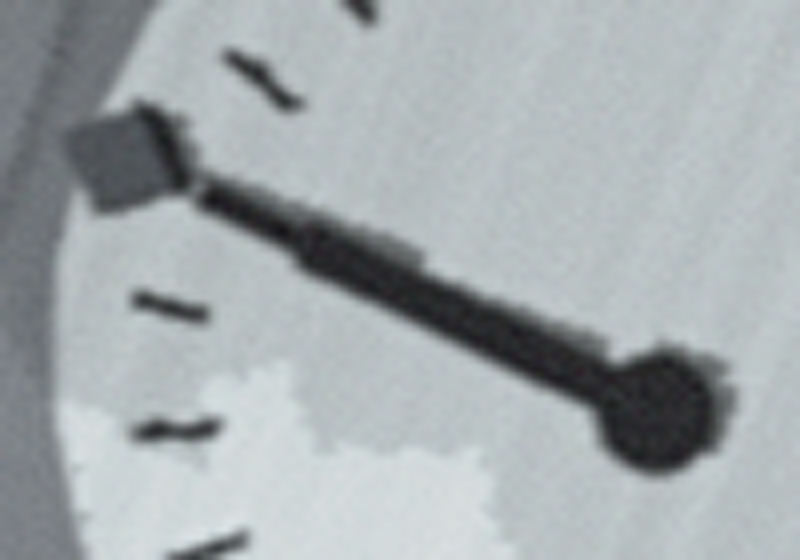

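The crop shows the pointer tip (205,195) aimed straight at the wedge's inner corner (185,187). Tip and corner are both about 25.4° from the pivot, so the dial is set. Next is the lever.

```bash
python3 -m inch '0.6 -1 0 6 0 0 0; 0.6 -2 -3 11 0 0 -5; 0.6 -3 -9 11 0 0 -10; 0.6 -5 -15 11 0 0 -15; 0.6 -6.5 -21 11 0 0 -20; 0.6 -8 -27 11 0 0 -26; 0.6 -10 -33 10 0 0 -26; 0.6 -10.2 -38 5 0 0 -26; 0.6 -10.2 -38 0 0 0 -26; 0.6 -10.2 -38 -3 0 0 -26; 0.6 -10.2 -38 -3 0 0 -26; 0.6 -10.2 -38 -3 0 0 -26' && python3 - <<'E'
from h import *
from fit import mw
g=snap('wrist','w4.png')
for k,z in dict(lever_grip=.08,lever_shaft=.06).items():
    for r in pinpoint('wrist',k)[:2]:print(k,r['p'],r['location'],at_z(g,r['location'],z))
for r in regions_of('wrist','lever_grip')[:1]: print(r['p'],r['bbox'])
print(telemetry.get_state()['q'])
E
```

```text
t: 11.55
eef_pos: [0.4461, -0.2021, 0.2277]
ee_rot: [3.141, 0.005, 3.047]
force: [-0.7, -0.0, 0.9]
width: 0.0528
lever_grip 0.97 [325.3, 222.6] [ 0.44582195 -0.20332356  0.08      ]
lever_shaft 0.93 [180.6, 216.5] [ 0.5576646  -0.21389477  0.06      ]
0.61 [162.2, 169.3, 344.1, 310.5]
[-2.27288728e-02  4.52620185e-02 -3.86816300e-01 -5.14821730e-04
 -1.13300663e+00 -7.07674643e-02]
```

View pics/w4.png

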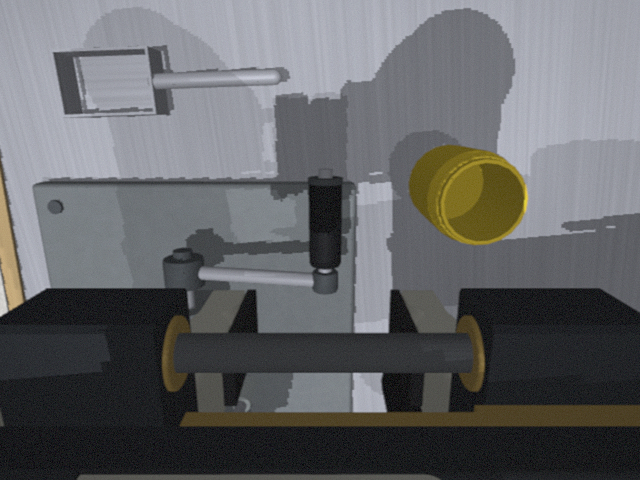

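The handle at (325,222) agrees with the fit, and the shaft is at (181,217). The yellow look-alike is about 19 mm clear of the fingers. I'll descend and grip.

```bash
python3 -m inch '0.5 0 -0.1 -5 0 0 0; 0.5 0 -0.1 -10 0 0 0; 0.5 0 -0.1 -14 0 0 0; 0.5 0 -0.1 -16 0 0 0; 0.5 0 -0.1 -16.6 0 0 0; 0.5 0 -0.1 -16.6 0 0 0; 0.2 0 -0.1 -16.6 0 0 0; 0.2 0 -0.1 -16.6 0 0 0; 0.2 0 -0.1 -16.6 0 0 0; 0.2 0 -0.1 -16.6 0 0 0; 0.2 0 -0.1 -16.6 0 0 0' 30
```

```text
t: 13.12
eef_pos: [0.4455, -0.2028, 0.0617]
ee_rot: [3.141, 0.005, 3.048]
force: [-3.8, 1.3, 3.7]
width: 0.023
```

```bash
python3 -m inch '0.2 0.17 -0.02 0.79 0 0 0; 0.2 0.39 -0.04 1.56 0 0 0; 0.2 0.66 -0.07 2.31 0 0 0; 0.2 0.99 -0.1 3.05 0 0 0; 0.2 1.37 -0.14 3.75 0 0 0; 0.2 1.79 -0.18 4.43 0 0 0; 0.2 2.26 -0.23 5.08 0 0 0; 0.2 2.78 -0.28 5.7 0 0 0; 0.2 3.34 -0.33 6.28 0 0 0; 0.2 3.93 -0.39 6.81 0 0 0; 0.2 4.57 -0.45 7.31 0 0 0; 0.2 5.23 -0.52 7.76 0 0 0'; python3 - <<'E'
from h import *
e=telemetry.get_state()['eef_pos']; print(e)
sh=np.array([.5577,-.214,.06]); g=e+[0,0,.019]-sh; print('radius',np.hypot(np.hypot(*g[:2]),g[2]),'elev',np.degrees(np.arctan2(g[2],-g[0]*np.cos(.1)+g[1]*np.sin(.1))))
E
```

```text
t: 14.62
eef_pos: [0.4972, -0.2077, 0.1396]
ee_rot: [3.14, 0.003, 3.048]
force: [-4.5, 4.4, -0.3]
width: 0.0233
[ 0.49715964 -0.20771312  0.1395538 ]
radius 0.11583397738536523 elev 58.30106014087134
```

```bash
python3 -m inch '0.2 0.64 -0.06 0.37 0 0 0; 0.2 1.37 -0.14 0.72 0 0 0; 0.2 2.11 -0.21 1.02 0 0 0; 0.2 2.87 -0.29 1.27 0 0 0; 0.2 3.65 -0.36 1.46 0 0 0; 0.2 4.44 -0.44 1.6 0 0 0; 0.2 5.24 -0.52 1.69 0 0 0; 0.2 5.9 -0.59 1.72 0 0 0; 0.2 6 -0.6 1.72 0 0 0; 0.2 6 -0.6 1.72 0 0 0; 0.2 6 -0.6 1.72 0 0 0'; python3 - <<'E'
from h import *
e=telemetry.get_state()['eef_pos']; print(e,telemetry.get_state()['force'])
sh=np.array([.5577,-.214,.06]); g=e+[0,0,.019]-sh; print('radius',np.hypot(np.hypot(*g[:2]),g[2]),'elev',np.degrees(np.arctan2(g[2],-g[0]*np.cos(.1)+g[1]*np.sin(.1))))
s=snap('scene','s5.png')
for k in('lever_shaft','lever_grip','jar','lift_plate','seal_collar','pointer_tip','index_mark'):
    for r in pinpoint('scene',k)[:1]:print(k,r['p'],r['location'])
print('exp handle',proj(s,(.5577,-.214,.175)),'shaft',proj(s,sh))
cv2.imwrite('pics/s5c.png',cv2.resize(cv2.cvtColor(s['pixels'][170:370,180:450],cv2.COLOR_RGB2BGR),(800,593),interpolation=cv2.INTER_CUBIC))
E
```

```text
t: 16.0
eef_pos: [0.5576, -0.2134, 0.1574]
ee_rot: [3.14, 0.004, 3.048]
force: [-4.0, 4.6, 1.3]
width: 0.0231
[ 0.55764625 -0.21341479  0.15735331] [-4.04740142  4.59581056  1.2523411 ]
radius 0.11635479220212801 elev 89.94489298530047
lever_shaft 0.56 [227.9, 317.3]
jar 0.94 [196.4, 266.2]
lift_plate 0.89 [314.6, 272.8]
seal_collar 0.65 [316.3, 241.8]
pointer_tip 0.41 [398.9, 280.9]
index_mark 0.94 [396.8, 278.8]
exp handle [223.12441762 287.95947261] shaft [230.30875134 318.9726169 ]
```

View pics/s5c.png

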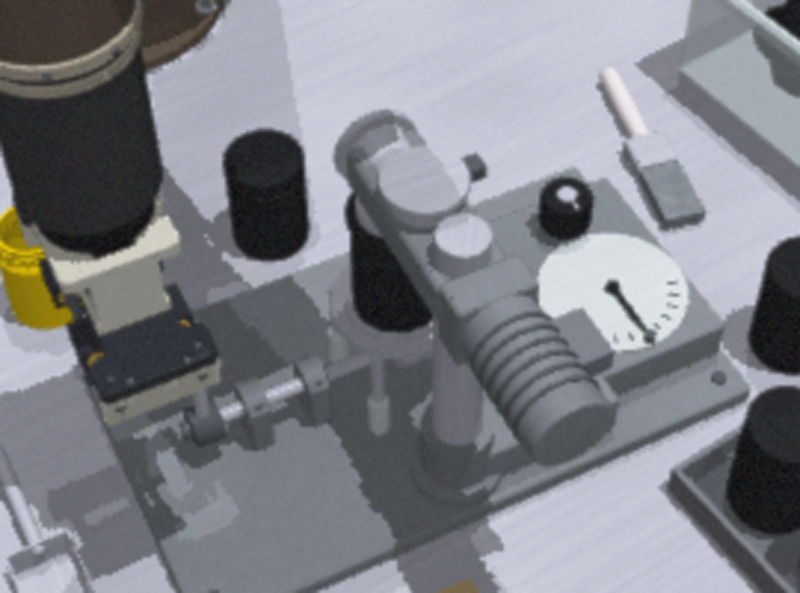

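The scene view shows the jar upright on the lift plate and up against the collar at (390,290). The gripper is over the shaft at (205,420) with the lever upright, the pointer is still on the wedge at (650,338), and the visible bystanders are in place. Handing in.

```bash
python3 -c "
from h import *
print(arm.job_done());s=telemetry.get_state();print(s['t'],s['eef_pos'],s['width'],s['force'])"
```

```text
the job is handed in; nothing more can be done
None
the job is handed in; nothing more can be done
```

I turned the knob 94° clockwise, which set the pointer on the wedge mark. I then swung the lever smoothly up to upright (about 0.55 rad/s) and handed the job in at about 16 s, with the gripper still holding it there. I saw no verdict.

- **Pointer:** the close-up showed the tip aimed at the wedge's inner corner, with less than about 1° between their directions. In the last scene picture it was still there.
- **Lever:** by the measured tool position it stood at 89.9° elevation (lever joint about 1.39, highest lift 1.396). The distance from the shaft came out at 116 mm against the stated 115 mm. The fingers stopped at 23 mm on the 24 mm handle, with the grip set to 30 N.
- **Jar and the rest:** in the last picture the jar stood upright on the lift plate, under the seal. The bystanders in view had not visibly moved.
- **Not measured:** the jar-to-seal force and the exact centring of the jar in its nest. I judged both from the lever angle and the picture.
- **Disagreements:** in that last picture the networks did not report the handle, which the gripper hid. Their top answer for "jar" was the yellow look-alike, which I ignored. The state reading after hand-in was refused.

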